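# Release the snap tab of the tackle case and stow the line spool

## Robot

A 6-joint arm with a two-finger parallel gripper is mounted at the origin on the work surface. World frame = base frame: x ahead of the robot, y to its left, z up, the work surface at z = 0. Lengths are in m, angles in rad, forces in N, time in s.
With the tool pointing down it reaches from about 0.275 to 0.75 m from the base axis. Payload 10.2 kg.
Tool frame: the origin (TCP) lies at the very end of the fingers, on their centre line; the grasp point (between the pads) lies 19 mm behind it (manip.hold_point_z is the z of the grasp point in the tool frame, in m); z points along the fingers, y is the line along which they close (so a half turn about z gives the same grasp; the last joint's range is limited). The gripper opens to 88 mm and grips with 3 to 60 N. Pads are 18 mm wide; open, the fingers measure 123 mm over their backs; the gripper's body (75 mm by 187 mm) begins 45 mm behind the grasp point.
Start: joints at [-1.479, 0.313, 1.498, -0, 1.331, -0.223], TCP at [0.163, -0.499, 0.239] pointing down, gripper open.
Joint ranges: [-2.94, 2.94], [-0.97, 2.17], [0.19, 2.56], [-1.23, 4.37], [0.02, 3.11], [-2.88, 2.88]. Speed limits (rad/s): [2.39, 2.39, 3.01, 3.14, 3.14, 3.14].

## Interface

Orientations are given as a 3x3 rotation matrix whose columns are the frame's x, y, z axes.
In Python, from cell import readout, grab_frame, manip, masks_of gives the robot as it stands.
- The arm moves only by the tool arm_command, never from a script. Its argument "plan" is a list that holds one entry, the list of rows, each a list of 7 numbers: the turn, a rotation vector about the tool's x, y, z in rad, then the shift along the tool's x, y, z in mm, then the finger opening in mm, from 0 to 88.1. In form: [[[wx, wy, wz, x, y, z, grip], ...]]. A call has 1 to 20 rows; each row is the pose to reach, as a shift and turn from the pose commanded when the call began, along the tool's axes at that moment; what a row does not reach only later rows make up. A row lasts 1/12 s, in which the tool goes at most 41.7 mm and 7.16 degrees, less where a joint would pass 70% of its speed; a pose out of reach is approached as far as the arm can. A call with a gripper value outside its range is refused whole. The fingers move at their own pace and stop on an object; "newtons" is the grip in N (left out, the last holds). Time passes only in rows, so rows that repeat a pose let the fingers close. It gives the time, the measured TCP pose, the force, the opening and the grip force at its end, in the units of the state.
- readout.read_state(): the state, without advancing time (a new reading comes with each control period).
- grab_frame(name): name is "scene" or "top"; returns a dict with "color" (480x640x3 uint8, blue, green, red), "fov_y" (degrees; the focal length in pixels is half the picture's height over the tangent of half this angle, whatever the lens; pixels are square), "cx", "cy" (the principal point, pixels), "distortion" ([k1, k2, p1, p2, k3] as OpenCV has them; the pictures are not rectified), "extrinsics" (4x4, takes a point from world to camera coordinates). Camera axes: x right, y down, z forward; pixel columns grow to the right and rows downward; lengths in m; the calibration is good to about 2 mm. A picture is of the moment at which its call begins. There is no depth.
- manip.sign_off(): hands the job in; it is judged then, once.
Trained networks look in a picture, given as the dict that the camera call returned (one of the last four; its "shot" number tells which), for a name from the list of things; names that differ only in an ending like _2 or _b are one class to them, and where a whole thing is asked for, a point or a joint stands for the part that bears it (a point fixed in the world has none). Each returns a list of dicts, best first, with "p" (0 to 1); they miss things now and then, are a little off and sometimes report something else, mostly with a low value. They report only what shows in the picture. A call takes as long as a camera call. They do not tell look-alikes from the thing itself.
- masks_of(picture, target): "pixels" (480x640 bool, what is visible of it) and "rect" ([centre column, centre row, width, height] in pixels, round what is visible of it).
The state is a dict: "clock": time; "joint_positions": joint angles; "dq": joint speeds; "joint_torque": joint torques, N m; "position": TCP position; "orientation": TCP orientation; "contact_force": force on the tool from outside, world axes, zero at the start; "wrist_torque": the same for the moment, N m; "grip_width": finger opening in m; "finger_force": force on a finger pad.
Only numpy, scipy, OpenCV 4.12 (cv2) and the standard library are available. Lean on these libraries where they do the work, as an engineer would, in place of code of your own. Each camera call takes 0.05 s, during which the arm holds its last target. There are 200 camera calls.

## Task

Open the clear acrylic tackle case: press its orange snap tab in and, while it is pressed, lift the lid by its front lip, then swing the lid back until it stands about upright or further and stays open. Then stand the white line spool upright on the floor of the case's empty bay, setting it down rather than dropping it. Do not wrench the lid, and leave the other things on the table where they are.

Things in the scene. Friction and masses are not known exactly. Their poses are not given: they have to be found in the camera images.
- case: Clear acrylic tackle case fixed to the table, 140 (its x) x 200 (y) x 75 mm high, walls and floor 4 mm. Origin: centre of its underside; z up. Its front (tab, lip) is its -x side, towards the robot; front wall at x = -70 mm. A divider 28 mm high at y = +32 mm parts a bay of three lures under 25 mm high (y > 32 mm) from the empty bay (y -96 to +30, x -66 to +66 mm).
- bay (a point): Centre of the empty bay on the case's inner floor: case x = 0, y = -33 mm, 4 mm above the table; axes as the case. The bay is 132 mm (x) by 126 mm (y).
- lid_angle (a joint): Lid angle, rad: 0 shut, grows as its front goes up and back, stop at 1.8. Clear plate 140 x 200 x 5 mm with white strips along front and back edges, 0.15 kg, hinged along the case's far (+x) top edge. Stiff hinge: stays where it is left; about 2 N at the lip moves it. Shut, the snap tab holds it after 1 to 2 mm of lift.
- lid_hinge (a point): Middle of the lid's hinge line: on the case at x = +70 mm, y = 0, 75 mm above the table. The line runs along the case's y. Lift the lip along its arc about this line; while the lid is low a thrust towards the hinge only jams it. Upright, the lid's edge stands 235 mm above the table.
- lid: The lid with its front lip. Lip: a white bar 120 mm wide, 5 mm thick, 6 mm deep, whose outer edge is 19 mm in front of the front wall, on two arms; the orange tab shows through the slot (13 x 68 mm) behind it. Shut, the bar's underside is 75 mm above the table. Two prongs hang 24 mm from the arms, inner faces at case y = +-44 mm, toes inward to +-36 mm at 51 to 58 mm height, under the tab's wings.
- lip_edge (a point): Middle of the lip bar's outer edge at its underside: 159 mm from the hinge line; shut: case x = -89 mm, 75 mm above the table.
- tab (a joint): How far the orange snap tab is pressed in, m: 0 out, 0.010 fully in. It slides straight into the front wall (case +x). It must be in by at least 6 mm (better 8) to free the lid, and kept in until the lip has risen about 5 mm. Spring: about 2 N to start, 5 N fully in; it springs out again when let go.
- tab_face (a point): Centre of the tab's flat orange front face, 66 mm wide, 24 to 66 mm above the table; at rest at case x = -84 mm, 5 mm behind the lip's outer edge, below it; moves with the tab. A finger pointing down and forward, 25 to 45 degrees off vertical, can press it 35 mm above the table, clear of the lip, between the prongs; on rising, still pressing, its upper side meets the lip's edge and lifts it.
- spool: White plastic line spool standing upright, 64 mm high, flanges 60 mm across (the upper one 12 mm thick), pale blue line 53 mm across between them; about 0.11 kg. Origin: centre of its underside; z up along its axis.
- reel: Black fishing reel lying flat, 80 mm long, 70 mm high, a bystander. Origin under its middle.
- mug: Blue mug, 76 mm across and 78 mm high, handle on its +y side, a bystander. Origin: centre of its underside.
- jar: Amber bait jar with a yellow cap, 62 mm across and 75 mm high, a bystander. Origin: centre of its underside.
- forceps: Stainless forceps lying flat, 130 mm long, 8 mm high, a bystander, beyond the case. Origin near their pivot, on the table.
- float: Red and white float standing up, 50 mm across and 78 mm high, a bystander, beyond the case. Origin: centre of its underside.
Things that resemble listed ones, but are neither listed nor needed, are in the scene too. Of the things that look like the spool, take the one that is nearest to the robot's base at the start.

How it is judged:
By the outcome, as a careful person would: the job done as asked, in the order asked, and still so for the second after the job is handed in, with the robot touching nothing.
It also fails if it takes over 64 s, if anything falls off the work surface, if the arm or the gripper's body presses on something with over 40 N, if the wrist force passes 120 N, or if a joint passes its speed limit or range.

## Working session

There is one attempt and no reset: what is moved stays moved. The work goes in short steps, Python scripts to look and compute and a tool call to move; the robot and the scene stay as the last step left them, time stands still between calls to the robot, and variables do not carry over. Pictures are saved under pics/ and viewed, at most 11 in all, crops included, and the job is handed in when it is done.

Besides the shell and the picture viewer there is one more tool, called after "Emit:" as a command line: name --argument value ..., lists and objects as JSON in quotes. arm_command: Moves the arm, as the interface text tells. Its arguments: {"type":"object","properties":{"plan":{"type":"array","items":{"type":"array","items":{"type":"array","items":{"type":"number"}}}},"newtons":{"type":"number"}},"required":["plan"]}

```bash
ls; mkdir -p pics; cat > h.py <<'E'
import numpy as np, cv2
from cell import readout, grab_frame, manip, masks_of
def K(f):
    F=240/np.tan(np.radians(f["fov_y"])/2); return np.array([[F,0,f["cx"]],[0,F,f["cy"]],[0,0,1]])
def ray(f,uv):
    p=cv2.undistortPoints(np.array([[uv]],float),K(f),np.array(f["distortion"],float))[0,0]
    E=np.array(f["extrinsics"]);R,t=E[:3,:3],E[:3,3]
    return -R.T@t, R.T@np.array([p[0],p[1],1])
def at_z(f,uv,z):
    o,d=ray(f,uv); return o+d*(z-o[2])/d[2]
def proj(f,P):
    E=np.array(f["extrinsics"])
    return cv2.projectPoints(np.array(P,float).reshape(-1,3),cv2.Rodrigues(E[:3,:3])[0],E[:3,3],K(f),np.array(f["distortion"],float))[0][:,0]
E
python3 - <<'E'
from h import *
for n in("scene","top"):
    f=grab_frame(n); cv2.imwrite(f"pics/{n}0.png",f["color"])
    o,d=ray(f,(320,240)); print(n,o.round(3),d.round(3))
    for t in("case","lid","tab","spool","reel","mug","jar","forceps","float"):
        for m in masks_of(f,t)[:5]:
            r=m["rect"]; print(t,round(m["p"],2),np.round(r),at_z(f,r[:2],0.04).round(3))
s=readout.read_state(); print(s["position"],s["orientation"],s["clock"])
E
```

```text
pics
scene [1.462 0.314 0.959] [-0.65  -0.232 -0.725]
case 0.62 [298. 217.  85.  72.] [ 0.574 -0.064  0.04 ]
spool 0.82 [438. 217.  21.  30.] [0.461 0.303 0.04 ]
spool 0.62 [478. 264.  27.  32.] [0.6   0.425 0.04 ]
spool 0.61 [473. 231.  29.  32.] [0.486 0.4   0.04 ]
reel 0.69 [422. 258.  34.  31.] [0.623 0.286 0.04 ]
mug 0.77 [215. 210.  29.  42.] [ 0.618 -0.297  0.04 ]
jar 0.65 [236. 175.  18.  23.] [ 0.458 -0.31   0.04 ]
forceps 0.68 [285. 290.  44.  36.] [ 0.819 -0.008  0.04 ]
forceps 0.58 [217. 210.  31.  39.] [ 0.612 -0.293  0.04 ]
float 0.59 [297. 206.  86.  46.] [ 0.532 -0.084  0.04 ]
float 0.33 [297. 215.  87.  73.] [ 0.566 -0.07   0.04 ]
top [0.483 0.042 0.955] [ 0.136 -0.014 -0.991]
case 0.86 [367. 264. 118.  94.] [ 0.562 -0.065  0.04 ]
lid 0.8 [371. 264. 113.  93.] [ 0.561 -0.074  0.04 ]
lid 0.43 [373. 300.  37.   8.] [ 0.49  -0.077  0.04 ]
tab 0.53 [374. 301.  36.   7.] [ 0.489 -0.079  0.04 ]
spool 0.92 [126. 243.  39.  33.] [0.597 0.423 0.04 ]
spool 0.65 [184. 318.  40.  31.] [0.448 0.296 0.04 ]
spool 0.63 [139. 303.  42.  24.] [0.478 0.389 0.04 ]
reel 0.58 [195. 242.  44.  45.] [0.602 0.282 0.04 ]
mug 0.84 [483. 245.  50.  58.] [ 0.602 -0.301  0.04 ]
mug 0.38 [366. 264. 116.  92.] [ 0.562 -0.063  0.04 ]
jar 0.96 [491. 319.  44.  37.] [ 0.454 -0.312  0.04 ]
forceps 0.89 [343. 163.  40.  56.] [ 0.77  -0.016  0.04 ]
float 0.96 [229. 168.  26.  26.] [0.756 0.22  0.04 ]
[ 0.16254926 -0.49921111  0.2387186 ] [[ 9.50852965e-01  3.09642761e-01 -7.68040765e-06]
 [ 3.09642761e-01 -9.50852965e-01 -2.39836869e-06]
 [-8.04557588e-06 -9.76866473e-08 -1.00000000e+00]] 1.0
```

View pics/top0.png

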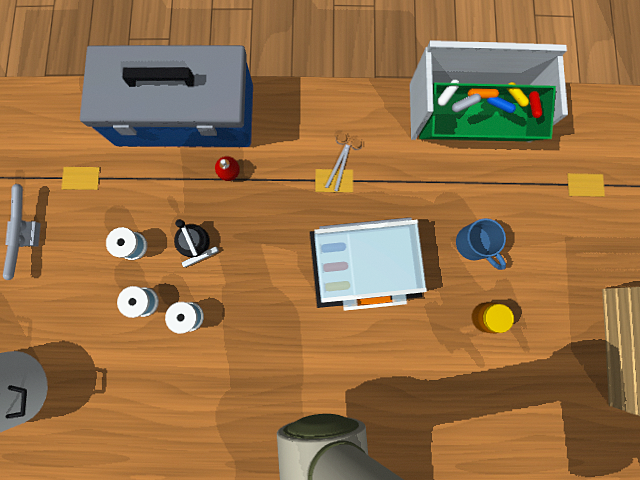

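```bash
python3 - <<'E'
import cv2,numpy as np
a=cv2.imread("pics/top0.png"); b=cv2.imread("pics/scene0.png")
A=cv2.resize(a[205:345,290:430],(560,560),interpolation=cv2.INTER_CUBIC)
cv2.imwrite("pics/case_top.png",A)
S1=cv2.resize(a[220:340,100:220],(390,480),interpolation=cv2.INTER_CUBIC)
S2=cv2.resize(b[190:290,400:500],(390,480),interpolation=cv2.INTER_CUBIC)
cv2.imwrite("pics/spools.png",np.hstack([S1,S2]))
E
```

```text
(no output)
```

View pics/case_top.png

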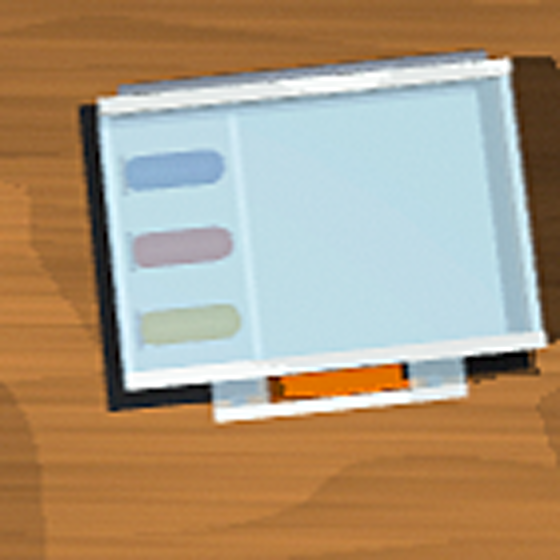

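View pics/spools.png

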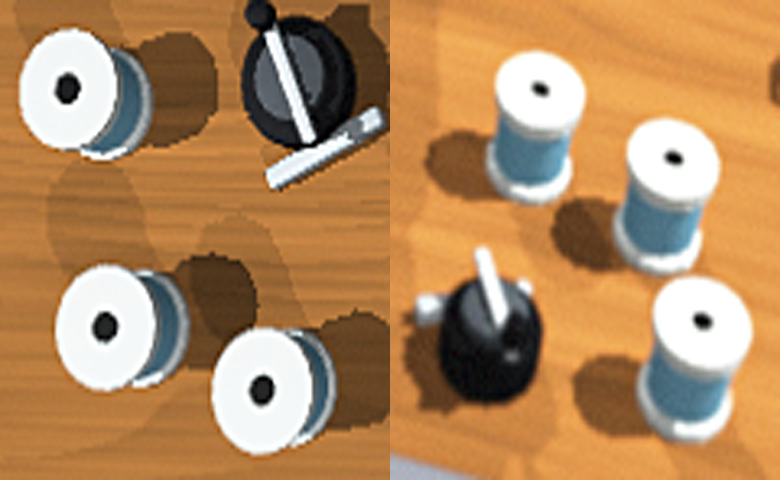

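The three look-alike spools have their tops at pixels (123,242), (132,302) and (181,317) in the top view. The one at (181,317) is nearest the base at about (0.45, 0.30), and the enlarged crop confirms it stands upright. The case's lip and orange tab face the robot at about (374,301). The lid corners are clear in the crop.

```bash
python3 - <<'E'
from h import *
from scipy.optimize import least_squares
t=grab_frame("top"); s=grab_frame("scene")
for uv in((180.6,317.5),(132.3,301.8),(120.9,242)): p=at_z(t,uv,.064); print("top spool",p.round(4),np.hypot(*p[:2]).round(3))
print("scene spool",at_z(s,(438.5,208.5),.064).round(4))
uv=np.array([(98,100),(510,60),(546,345),(127,388),(215,421),(467,397)])/4+[290,205]
L=np.array([(70,100),(70,-100),(-70,-100),(-70,100),(-89,60),(-89,-60)])/1000
W=np.array([at_z(t,q,.08)[:2] for q in uv-0.5+.0])
def f(p):
    c,n=np.cos(p[2]),np.sin(p[2]); return (L@np.array([[c,n],[-n,c]])+p[:2]-W).ravel()
r=least_squares(f,[.56,-.07,.1]); print(r.x.round(4),(r.fun*1000).round(1))
np.save("case.npy",r.x)
# reproject in both
for F,n in((t,"t"),(s,"s")):
    c,k=np.cos(r.x[2]),np.sin(r.x[2]); P=L@np.array([[c,k],[-k,c]])+r.x[:2]
    q=proj(F,np.c_[P,np.full(6,.08)]); im=F["color"].copy()
    im=cv2.resize(im,None,fx=3,fy=3,interpolation=cv2.INTER_CUBIC)
    for a in q: cv2.circle(im,tuple(int(round(v)) for v in a*3+1),3,(0,0,255),1)
    a=q.mean(0)*3; x,y=int(a[0])-200,int(a[1])-200
    np.save(n+".npy",im[y:y+400,x:x+400])
cv2.imwrite("pics/fit.png",np.hstack([np.load("t.npy"),np.load("s.npy")]))
E
```

```text
top spool [0.4512 0.2969 0.064 ] 0.54
top spool [0.4796 0.3931 0.064 ] 0.62
top spool [0.5965 0.4235 0.064 ] 0.732
scene spool [0.4519 0.299  0.064 ]
[ 0.5657 -0.0658  0.1096] [ 0.7 -0.6  0.2  0.9 -1.1  0.5 -0.5 -0.4  0.  -0.4  0.6 -0. ]
```

View pics/fit.png

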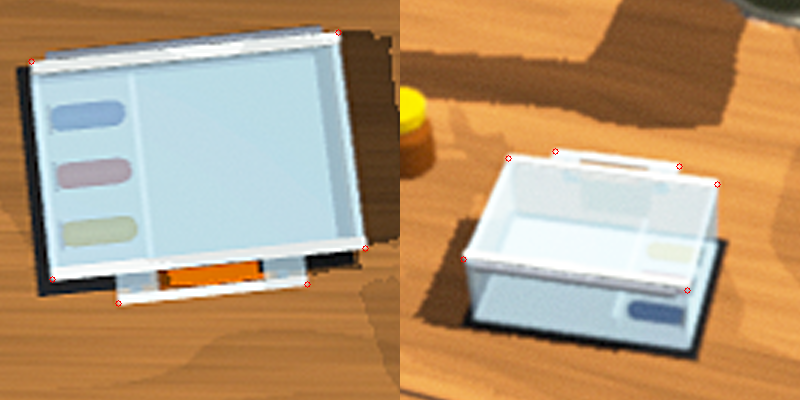

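```bash
cat >> h.py <<'E'
from scipy.spatial.transform import Rotation as Ro
X,Y,A=np.load("case.npy"); RC=Ro.from_euler("z",A).as_matrix(); C0=np.array([X,Y,0])
def st():
    s=readout.read_state(); return s,np.array(s["position"]),np.array(s["orientation"])
def Rt(deg,yaw=A):
    return Ro.from_euler("z",yaw).as_matrix()@Ro.from_euler("y",-np.radians(deg)).as_matrix()@np.diag([1,-1,-1.])
def row(p,R):
    s,P,O=st(); w=Ro.from_matrix(O.T@R).as_rotvec(); return np.r_[w.round(4),(O.T@(p-P)*1000).round(1)].tolist()
def tip(cx,z,deg,cy=0): # TCP for finger's forward corner at case x,z (m)
    R=Rt(deg); return C0+RC@np.array([cx,cy,z])-.009*R[:,0],R
def rep():
    s,P,O=st(); c=RC.T@(P+.009*O[:,0]-C0); print("t",round(s["clock"],2),"corner mm",(c*1000).round(1),"F case",(RC.T@np.array(s["contact_force"])).round(2),"tz",(RC.T@O[:,2]).round(3),"w",s["grip_width"])
E
python3 - <<'E'
from h import *
rep(); print(Rt(35).round(3))
print(row(*tip(-.105,.15,35)))
E
```

```text
t 1.1 corner mm [-439.4 -384.9  238.7] F case [-0.05 -0.25 -0.82] tz [-0.  0. -1.] w 0.08810371344898203
[[ 0.814  0.109  0.57 ]
 [ 0.09  -0.994  0.063]
 [ 0.574  0.    -0.819]]
[-0.0627, 0.6087, 0.1988, 407.6, -310.2, 93.9]
```

Emit:
arm_command --plan '[[[-0.063,0.609,0.199,408,-310,40,0],[-0.063,0.609,0.199,408,-310,40,0],[-0.063,0.609,0.199,408,-310,40,0],[-0.063,0.609,0.199,408,-310,40,0],[-0.063,0.609,0.199,408,-310,40,0],[-0.063,0.609,0.199,408,-310,40,0],[-0.063,0.609,0.199,408,-310,40,0],[-0.063,0.609,0.199,408,-310,40,0],[-0.063,0.609,0.199,408,-310,40,0],[-0.063,0.609,0.199,408,-310,40,0],[-0.063,0.609,0.199,408,-310,40,0],[-0.063,0.609,0.199,408,-310,40,0],[-0.063,0.609,0.199,408,-310,40,0],[-0.063,0.609,0.199,408,-310,70,0],[-0.063,0.609,0.199,408,-310,94,0],[-0.063,0.609,0.199,408,-310,94,0],[-0.063,0.609,0.199,408,-310,94,0]]]' --newtons 10

```text
clock: 2.52
position: [0.4544, -0.078, 0.1446]
orientation: [[0.815, 0.109, 0.569], [0.089, -0.994, 0.064], [0.573, -0.001, -0.82]]
contact_force: [0.1, -0.9, 0.5]
grip_width: 0.0007
finger_force: 0.0
```

```bash
python3 - <<'E'
from h import *
rep(); print(row(*tip(-.105,.035,35))); print(row(*tip(-.09,.035,35)))
E
```

```text
t 2.52 corner mm [-104.6    0.   149.8] F case [ 0.04 -0.88  0.48] tz [ 0.573  0.001 -0.82 ] w 0.0007188241957916602
[-0.0009, 0.0009, -0.0011, -66.0, 0.2, 93.9]
[-0.0009, 0.0009, -0.0011, -53.7, 0.2, 102.5]
```

Emit:
arm_command --plan '[[[0,0,0,-17,0,24,0],[0,0,0,-34,0,48,0],[0,0,0,-51,0,72,0],[0,0,0,-66,0,94,0],[0,0,0,-66,0,94,0],[0,0,0,-60,0,98,0],[0,0,0,-54,0,102.5,0],[0,0,0,-54,0,102.5,0],[0,0,0,-54,0,102.5,0]]]'

```text
clock: 3.27
position: [0.4701, -0.077, 0.0311]
orientation: [[0.812, 0.11, 0.573], [0.091, -0.994, 0.062], [0.576, 0.002, -0.817]]
contact_force: [0.3, 0.1, -0.2]
grip_width: 0.0003
finger_force: 0.0
```

```bash
python3 - <<'E'
from h import *
rep(); f=grab_frame("top")
cv2.imwrite("pics/press.png",cv2.resize(f["color"][220:340,300:440],(700,600),interpolation=cv2.INTER_CUBIC))
for x in(-.082,-.0755): print(row(*tip(x,.035,35)))
E
```

```text
t 3.27 corner mm [-88.9  -0.7  36.3] F case [ 0.32  0.05 -0.24] tz [ 0.576 -0.001 -0.817] w 0.00029242922627638346
[0.0012, -0.0026, 0.001, 5.4, -0.5, 5.1]
[0.0012, -0.0026, 0.001, 10.7, -0.5, 8.8]
```

View pics/press.png

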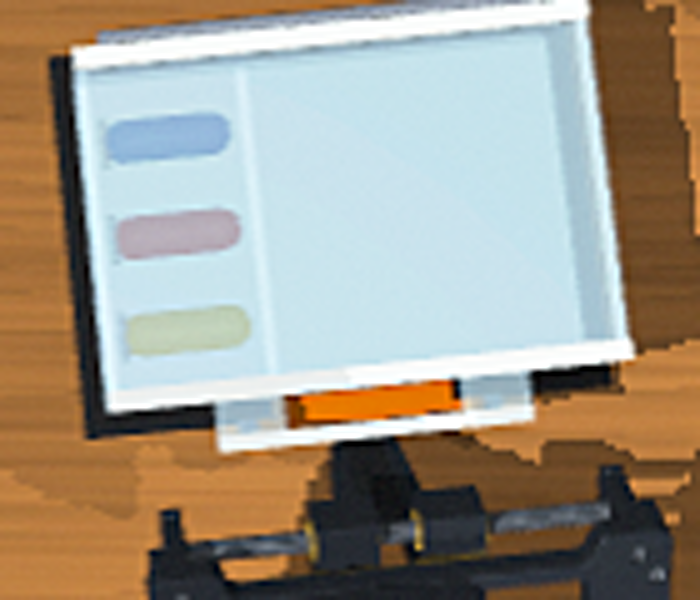

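The closed fingers are centred in front of the tab, just below the lip (crop about (370,460)). Now I'll press it.

Emit:
arm_command --plan '[[[0,0,0,2.5,0,1.7,0],[0,0,0,5,0,3.5,0],[0,0,0,7.5,0,5.2,0],[0,0,0,10,0,7,0],[0,0,0,10,0,7,0],[0,0,0,10,0,7,0]]]'

```text
clock: 3.82
position: [0.4812, -0.0752, 0.0298]
orientation: [[0.814, 0.109, 0.57], [0.09, -0.994, 0.062], [0.574, 0.0, -0.819]]
contact_force: [-4.2, -1.9, 3.1]
grip_width: 0.0003
finger_force: 1.9
```

```bash
python3 - <<'E'
from h import *
rep(); f=grab_frame("top"); rep()
E
```

```text
t 3.82 corner mm [-77.7  -0.2  35. ] F case [-4.41 -1.46  3.11] tz [ 0.574 -0.001 -0.819] w 0.00025889703745559837
t 3.87 corner mm [-77.8  -0.1  35. ] F case [-3.93 -0.9   2.27] tz [ 0.574 -0.    -0.819] w 0.000428473146625655
```

Emit:
arm_command --plan '[[[0,0,0,1.1,0,0.8,0],[0,0,0,2.2,0,1.6,0],[0,0,0,2.2,0,1.6,0],[0,0,0,3.9,0,-0.9,0],[0,0,0,5.6,0,-3.3,0],[0,0,0,7.4,0,-5.8,0],[0,0,0,9.1,0,-8.2,0],[0,0,0,10.8,0,-10.7,0],[0,0,0,12.5,0,-13.1,0],[0,0,0,12.5,0,-13.1,0],[0,0,0,12.5,0,-13.1,0]]]'

```text
clock: 4.78
position: [0.4838, -0.0747, 0.0477]
orientation: [[0.814, 0.109, 0.57], [0.09, -0.994, 0.063], [0.574, 0.0, -0.819]]
contact_force: [-4.2, 0.9, -1.1]
grip_width: 0.0005
finger_force: 2.3
```

```bash
python3 - <<'E'
from h import *
rep()
E
```

```text
t 4.78 corner mm [-75.1   0.1  52.9] F case [-4.06  1.32 -1.07] tz [ 0.574  0.    -0.819] w 0.0005263973406870415
```

Emit:
arm_command --plan '[[[0,0,0,0.9,0,-1.2,0],[0,0,0,1.7,0,-2.4,0],[0,0,0,2.6,0,-3.7,0],[0,0,0,3.5,0,-4.9,0],[0,0,0,4.4,0,-6.2,0],[0,0,0,5.2,0,-7.4,0],[0,0,0,5.9,0,-8.4,0],[0,0,0,5.9,0,-8.4,0]]]'

```text
clock: 5.45
position: [0.4836, -0.0748, 0.0579]
orientation: [[0.814, 0.109, 0.57], [0.089, -0.994, 0.063], [0.573, -0.0, -0.819]]
contact_force: [-4.9, -1.2, -4.4]
grip_width: 0.0005
finger_force: 3.0
```

```bash
python3 - <<'E'
from h import *
rep(); f=grab_frame("scene")
cv2.imwrite("pics/lift.png",cv2.resize(f["color"][150:270,230:370],(700,600),interpolation=cv2.INTER_CUBIC))
E
```

```text
t 5.45 corner mm [-75.2   0.   63. ] F case [-5.   -0.62 -4.39] tz [ 0.573 -0.    -0.819] w 0.00045607692072314446
```

View pics/lift.png

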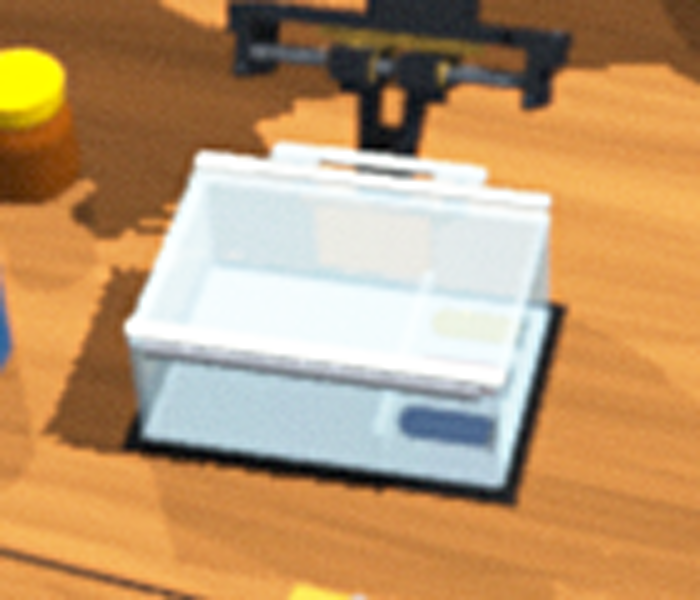

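The picture shows the front of the lid slightly raised with the finger under the lip at (390,170). The forces are mild, so it isn't latched. Next I'll follow the arc.

```bash
cat >> h.py <<'E'
def arc(phis,s=.024):
    for d in phis:
        f=np.radians(d); th=35 if d<30 else 35-(d-30)*40/70
        t=np.radians(th); x=.070-.159*np.cos(f)+s*np.sin(t); z=.075+.159*np.sin(f)-s*np.cos(t)
        print(d,[round(v,2 if i<3 else 1) for i,v in enumerate(row(*tip(x,z,th)))])
E
python3 - <<'E'
from h import *
arc([4,6,8,11,14,17,20,23,26,29])
E
```

```text
4 [0.0, 0.0, -0.0, 2.3, -0.0, -2.6]
6 [0.0, 0.0, -0.0, 5.8, -0.0, -6.8]
8 [0.0, 0.0, -0.0, 9.5, -0.0, -11.0]
11 [0.0, 0.0, -0.0, 15.4, -0.0, -16.9]
14 [0.0, 0.0, -0.0, 21.5, -0.0, -22.5]
17 [0.0, 0.0, -0.0, 27.9, -0.0, -27.8]
20 [0.0, 0.0, -0.0, 34.6, -0.0, -32.8]
23 [0.0, 0.0, -0.0, 41.6, -0.0, -37.4]
26 [0.0, 0.0, -0.0, 48.7, -0.0, -41.6]
29 [0.0, 0.0, -0.0, 56.1, -0.0, -45.4]
```

Emit:
arm_command --plan '[[[0,0,0,2.3,0,-2.6,0],[0,0,0,4,0,-4.7,0],[0,0,0,5.8,0,-6.8,0],[0,0,0,9.5,0,-11,0],[0,0,0,12.5,0,-14,0],[0,0,0,15.4,0,-16.9,0],[0,0,0,21.5,0,-22.5,0],[0,0,0,27.9,0,-27.8,0],[0,0,0,34.6,0,-32.8,0],[0,0,0,41.6,0,-37.4,0],[0,0,0,48.7,0,-41.6,0],[0,0,0,56.1,0,-45.4,0],[0,0,0,56.1,0,-45.4,0]]]'

```text
clock: 6.58
position: [0.5049, -0.0729, 0.1293]
orientation: [[0.812, 0.11, 0.573], [0.091, -0.994, 0.062], [0.576, 0.002, -0.817]]
contact_force: [0.1, 0.4, -0.1]
grip_width: 0.0004
finger_force: 0.0
```

```bash
python3 - <<'E'
from h import *
rep(); f=grab_frame("top")
cv2.imwrite("pics/lift2.png",cv2.resize(f["color"][180:340,300:440],(525,600),interpolation=cv2.INTER_CUBIC))
arc([32,35,38,41,44,47,50,53,56,59,62])
E
```

```text
t 6.58 corner mm [-53.8  -0.5 134.4] F case [ 0.09  0.4  -0.14] tz [ 0.576 -0.001 -0.817] w 0.0003956961039800889
32 [0.0, -0.02, 0.0, 5.6, -0.4, -3.2]
35 [0.0, -0.05, 0.0, 12.6, -0.4, -6.5]
38 [0.0, -0.08, 0.0, 19.8, -0.4, -9.5]
41 [0.0, -0.11, 0.0, 27.2, -0.4, -12.0]
44 [0.0, -0.14, 0.0, 34.6, -0.3, -14.1]
47 [0.0, -0.17, 0.0, 42.2, -0.3, -15.9]
50 [0.0, -0.2, 0.0, 49.8, -0.3, -17.2]
53 [0.0, -0.23, 0.0, 57.4, -0.3, -18.1]
56 [0.0, -0.26, 0.0, 65.1, -0.3, -18.6]
59 [0.0, -0.29, 0.0, 72.8, -0.3, -18.7]
62 [0.0, -0.32, 0.0, 80.5, -0.3, -18.3]
```

View pics/lift2.png

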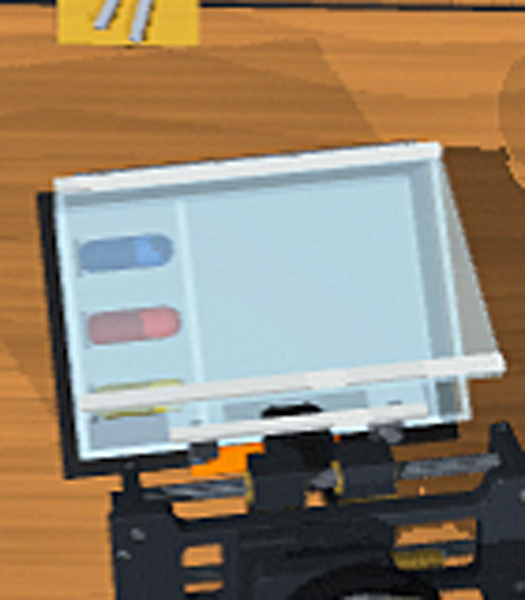

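The lid is up about 25–30° and its front edge is clear of the case, with the finger under the lip bar at (290,420). Continuing along the arc.

Emit:
arm_command --plan '[[[0,-0.02,0,5.6,0,-3.2,0],[0,-0.05,0,12.6,0,-6.5,0],[0,-0.08,0,19.8,0,-9.5,0],[0,-0.11,0,27.2,0,-12,0],[0,-0.14,0,34.6,0,-14.1,0],[0,-0.17,0,42.2,0,-15.9,0],[0,-0.2,0,49.8,0,-17.2,0],[0,-0.23,0,57.4,0,-18.1,0],[0,-0.26,0,65.1,0,-18.6,0],[0,-0.29,0,72.8,0,-18.7,0],[0,-0.32,0,80.5,0,-18.3,0],[0,-0.32,0,80.5,0,-18.3,0]]]'

```text
clock: 7.63
position: [0.5601, -0.0666, 0.1892]
orientation: [[0.952, 0.11, 0.286], [0.105, -0.994, 0.032], [0.288, 0.0, -0.958]]
contact_force: [0.9, 0.1, -0.2]
grip_width: 0.0005
finger_force: 0.0
```

```bash
python3 - <<'E'
from h import *
rep()
arc([65,68,71,74,77,80,83,86,89,92,95,97,98])
E
```

```text
t 7.63 corner mm [  2.9  -0.2 191.8] F case [ 0.91 -0.02 -0.2 ] tz [ 0.288  0.    -0.958] w 0.0004922734776345841
65 [-0.0, -0.03, 0.0, 7.0, -0.2, -2.5]
68 [-0.0, -0.06, 0.0, 14.6, -0.2, -3.8]
71 [-0.0, -0.09, 0.0, 22.2, -0.2, -4.6]
74 [-0.0, -0.12, 0.0, 29.8, -0.1, -5.1]
77 [-0.0, -0.15, 0.0, 37.5, -0.1, -5.1]
80 [-0.0, -0.18, 0.0, 45.1, -0.1, -4.7]
83 [-0.0, -0.21, 0.0, 52.7, -0.1, -4.0]
86 [-0.0, -0.24, 0.0, 60.2, -0.1, -2.8]
89 [-0.0, -0.27, 0.0, 67.7, -0.1, -1.1]
92 [0.0, -0.3, 0.0, 75.0, -0.1, 0.9]
95 [0.0, -0.33, 0.0, 82.2, -0.1, 3.3]
97 [0.0, -0.35, 0.0, 86.9, -0.1, 5.1]
98 [0.0, -0.36, 0.0, 89.3, -0.1, 6.0]
```

Emit:
arm_command --plan '[[[0,-0.03,0,7,0,-2.5,0],[0,-0.06,0,14.6,0,-3.8,0],[0,-0.09,0,22.2,0,-4.6,0],[0,-0.12,0,29.8,0,-5.1,0],[0,-0.15,0,37.5,0,-5.1,0],[0,-0.18,0,45.1,0,-4.7,0],[0,-0.21,0,52.7,0,-4,0],[0,-0.24,0,60.2,0,-2.8,0],[0,-0.27,0,67.7,0,-1.1,0],[0,-0.3,0,75,0,0.9,0],[0,-0.33,0,82.2,0,3.3,0],[0,-0.36,0,89.3,0,6,0],[0,-0.36,0,89.3,0,6,0],[0,-0.36,0,89.3,0,6,0]]]'

```text
clock: 8.8
position: [0.6454, -0.057, 0.2074]
orientation: [[0.992, 0.11, -0.068], [0.11, -0.994, -0.006], [-0.068, -0.001, -0.998]]
contact_force: [-0.4, -0.2, 0.3]
grip_width: 0.0005
finger_force: 0.0
```

```bash
python3 - <<'E'
from h import *
rep(); f=grab_frame("scene"); g=grab_frame("top")
a=cv2.resize(f["color"][120:270,220:370],(400,400)); b=cv2.resize(g["color"][150:350,280:480],(400,400))
cv2.imwrite("pics/open.png",np.hstack([a,b]))
E
```

```text
t 8.8 corner mm [ 89.1  -0.  206.7] F case [-0.46 -0.2   0.33] tz [-0.068  0.001 -0.998] w 0.0004922683526164037
```

View pics/open.png

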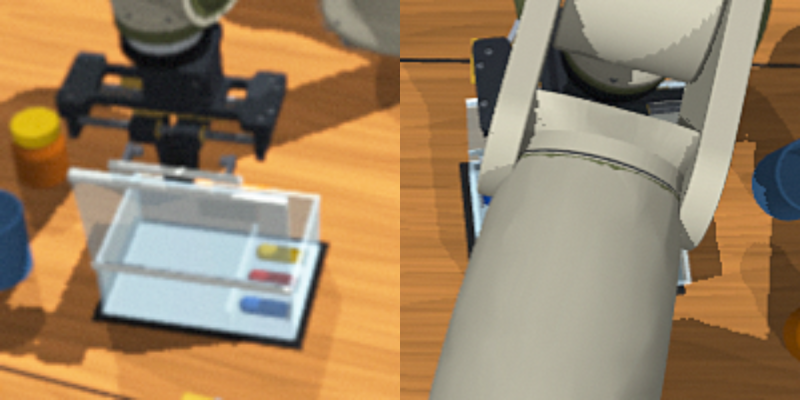

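Emit:
arm_command --plan '[[[0,0,0,-20,0,0,0],[0,0,0,-50,0,-10,0],[0,0,0,-80,0,-40,40],[0,0,0,-110,0,-60,88],[0,0,0,-140,0,-60,88],[0,0,0,-170,0,-60,88],[0,0,0,-170,0,-60,88]]]'

```text
clock: 9.48
position: [0.4771, -0.075, 0.2811]
orientation: [[0.992, 0.108, -0.067], [0.108, -0.994, -0.008], [-0.067, 0.001, -0.998]]
contact_force: [-0.7, 0.4, 0.1]
grip_width: 0.0316
finger_force: 0.0
```

```bash
python3 - <<'E'
from h import *
rep(); f=grab_frame("scene"); g=grab_frame("top"); im=f["color"].copy()
im=cv2.resize(im,None,fx=4,fy=4,interpolation=cv2.INTER_CUBIC)
for d,c in((85,(0,255,0)),(98,(0,0,255)),(103,(255,0,0))):
    a=np.radians(d); P=[C0+RC@np.array([.07-r*np.cos(a)-.005*np.sin(a),y,.075+r*np.sin(a)-.005*np.cos(a)*-1]) for r,y in((.14,.1),(.14,-.1),(.159,-.06),(.159,.06))]
    q=proj(f,P); print(d,q.round(1).tolist())
    cv2.polylines(im,[np.int32(q*4+1.5)],True,c,1)
cv2.imwrite("pics/open2.png",im[400:1000,760:1560])
for n in("spool",):
    for F in(f,g):
        for m in masks_of(F,n)[:3]: print(m["p"],np.round(m["rect"]))
p=np.array([.4515,.2975,.14])
import itertools
# angle towards spool; print rows for a few yaws
for y in(A,.4,.58,.8,A-np.pi/2): print(round(y,2),row(p,Rt(0,y)))
E
```

```text
t 9.48 corner mm [-80.1   0.5 280.4] F case [-0.67  0.5   0.14] tz [-0.067 -0.    -0.998] w 0.031555724147699984
85 [[330.4, 182.4], [250.7, 172.7], [265.7, 168.0], [314.0, 173.8]]
98 [[327.7, 191.5], [246.8, 181.4], [261.4, 177.9], [310.6, 184.0]]
103 [[326.7, 195.6], [245.3, 185.4], [259.8, 182.5], [309.4, 188.7]]
0.98 [472. 232.  27.  31.]
0.77 [477. 266.  31.  33.]
0.27 [278. 297.  26.  22.]
0.98 [185. 317.  35.  29.]
0.68 [128. 244.  42.  34.]
0.65 [138. 303.  46.  33.]
0.11 [0.0002, 0.0678, -0.0003, 20.4, -373.8, 138.8]
0.4 [-0.0097, 0.0674, -0.2906, 20.4, -373.8, 138.8]
0.58 [-0.0158, 0.0666, -0.4705, 20.4, -373.8, 138.8]
0.8 [-0.0232, 0.0652, -0.6904, 20.4, -373.8, 138.8]
-1.46 [0.0534, 0.0531, 1.5698, 20.4, -373.8, 138.8]
```

View pics/open2.png

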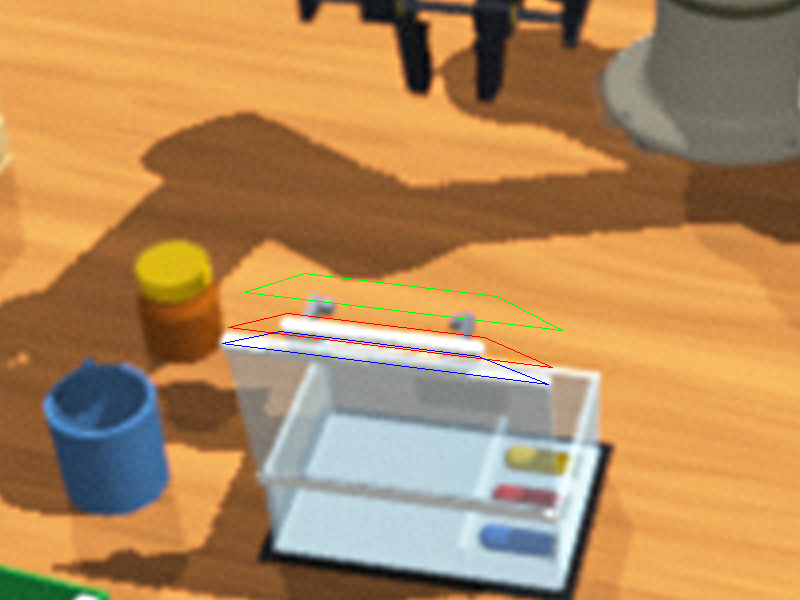

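The lid edge sits around the 98° outline or slightly past it, at crop (230–600,335–375), and it stays open with the arm away. Next: the spool at (0.4515, 0.298).

Emit:
arm_command --plan '[[[-0.013,0.067,-0.39,20,-374,20,88],[-0.013,0.067,-0.39,20,-374,20,88],[-0.013,0.067,-0.39,20,-374,20,88],[-0.013,0.067,-0.39,20,-374,20,88],[-0.013,0.067,-0.39,20,-374,60,88],[-0.013,0.067,-0.39,20,-374,100,88],[-0.013,0.067,-0.39,20,-374,139,88],[-0.013,0.067,-0.39,20,-374,139,88],[-0.013,0.067,-0.39,20,-374,139,88],[-0.013,0.067,-0.39,20,-374,139,88],[-0.013,0.067,-0.39,20,-374,139,88],[-0.013,0.067,-0.39,20,-374,139,88],[-0.013,0.067,-0.39,20,-374,139,88],[-0.013,0.067,-0.39,20,-374,139,88],[-0.013,0.067,-0.39,20,-374,139,88]]]'

```text
clock: 10.93
position: [0.4514, 0.2971, 0.1408]
orientation: [[0.879, 0.478, 0.001], [0.478, -0.879, 0.001], [0.001, -0.0, -1.0]]
contact_force: [0.1, 0.4, 0.5]
grip_width: 0.0881
finger_force: 0.0
```

```bash
python3 - <<'E'
from h import *
s,P,O=st(); print(s["clock"],P.round(4),O.round(3).tolist(),s["grip_width"],manip.hold_point_z)
print(row(np.array([.4515,.2978,.039]),Rt(0,.5)))
E
```

```text
10.9333 [0.4514 0.2971 0.1408] [[0.879, 0.478, 0.001], [0.478, -0.879, 0.001], [0.001, -0.0, -1.0]] 0.08810985787295605 -0.0187
[-0.0001, -0.0009, -0.002, 0.4, -0.6, 101.8]
```

Emit:
arm_command --plan '[[[0,0,0,0,-0.5,30,88],[0,0,0,0,-0.5,60,88],[0,0,0,0,-0.5,85,88],[0,0,0,0,-0.5,102,88],[0,0,0,0,-0.5,102,88],[0,0,0,0,-0.5,102,50],[0,0,0,0,-0.5,102,50],[0,0,0,0,-0.5,102,50],[0,0,0,0,-0.5,102,50],[0,0,0,0,-0.5,102,50],[0,0,0,0,-0.5,102,50],[0,0,0,0,-0.5,102,50],[0,0,0,0,-0.5,102,50]]]' --newtons 20

```text
clock: 12.02
position: [0.4508, 0.2982, 0.0389]
orientation: [[0.878, 0.479, 0.001], [0.479, -0.878, 0.0], [0.001, 0.0, -1.0]]
contact_force: [-1.1, -1.5, 7.0]
grip_width: 0.059
finger_force: 20.0
```

```bash
python3 - <<'E'
from h import *
p=C0+RC@np.array([-.010,-.033,0]); p[2]=.175; print(p.round(4)); print(row(p,Rt(0)))
E
```

```text
[ 0.5594 -0.0997  0.175 ]
[-0.0, -0.001, 0.39, -95.2, 401.3, -136.1]
```

Lifting straight first, then carrying at moderate speed.

Emit:
arm_command --plan '[[[0,0,0,0,0,-8,50],[0,0,0,0,0,-25,50],[0,0,0,0,0,-50,50],[0,0,0,0,0,-80,50],[0,0,0,0,0,-110,50],[0,0,0.03,-5,20,-130,50],[0,0,0.08,-12,50,-136,50],[0,0,0.12,-19,80,-136,50],[0,0,0.15,-26,110,-136,50],[0,0,0.18,-33,140,-136,50],[0,0,0.21,-40,170,-136,50],[0,0,0.24,-47,200,-136,50],[0,0,0.27,-55,230,-136,50],[0,0,0.3,-62,260,-136,50],[0,0,0.32,-69,290,-136,50],[0,0,0.34,-76,320,-136,50],[0,0,0.36,-83,350,-136,50],[0,0,0.38,-90,380,-136,50],[0,0,0.39,-95,401,-136,50],[0,0,0.39,-95,401,-136,50]]]'

```text
clock: 13.68
position: [0.5594, -0.1029, 0.1739]
orientation: [[0.994, 0.105, -0.001], [0.105, -0.994, -0.001], [-0.001, 0.001, -1.0]]
contact_force: [-0.3, 0.4, -0.6]
grip_width: 0.0586
finger_force: 20.0
```

```bash
python3 - <<'E'
from h import *
s,P,O=st(); print(P.round(4),s["grip_width"],s["finger_force"],s["contact_force"],s["joint_positions"])
p=C0+RC@np.array([-.010,-.033,0]); p[2]=.0435; print(row(p,Rt(0)))
f=grab_frame("scene"); cv2.imwrite("pics/place.png",cv2.resize(f["color"][110:290,200:380],(600,600),interpolation=cv2.INTER_CUBIC))
E
```

```text
[ 0.5594 -0.1029  0.1739] 0.05864023405288468 19.967242350962238 [-0.32315976  0.35510672 -0.56056385] [-3.87323112e-01  4.63946505e-01  1.45427608e+00 -1.03896847e-03
  1.22361771e+00  1.07850145e+00]
[0.0007, 0.0007, -0.0043, 0.4, -3.3, 130.4]
```

View pics/place.png

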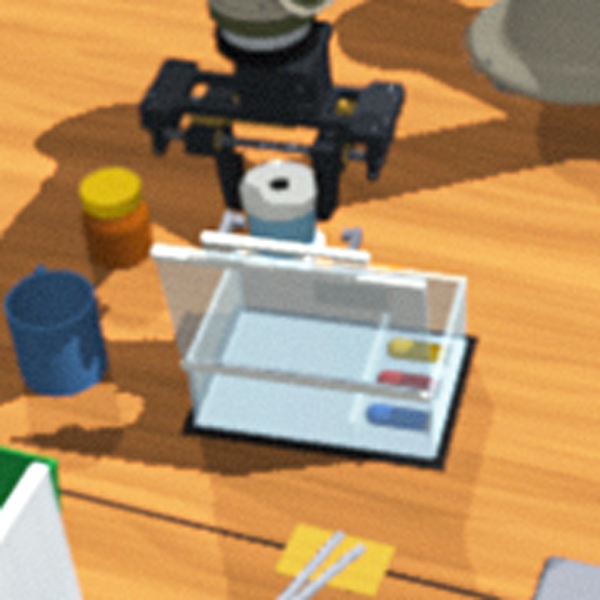

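The spool hangs upright in the fingers at (280,200), clear of the lid at (160–465,250–290). Lowering it now.

Emit:
arm_command --plan '[[[0,0,0,0.4,-3.3,15,50],[0,0,0,0.4,-3.3,35,50],[0,0,0,0.4,-3.3,55,50],[0,0,0,0.4,-3.3,75,50],[0,0,0,0.4,-3.3,95,50],[0,0,0,0.4,-3.3,110,50],[0,0,0,0.4,-3.3,120,50],[0,0,0,0.4,-3.3,125,50],[0,0,0,0.4,-3.3,128,50],[0,0,0,0.4,-3.3,129.5,50],[0,0,0,0.4,-3.3,130.2,50],[0,0,0,0.4,-3.3,130.8,50],[0,0,0,0.4,-3.3,130.8,50]]]'

```text
clock: 14.82
position: [0.5591, -0.0962, 0.0434]
orientation: [[0.994, 0.109, -0.0], [0.109, -0.994, -0.0], [-0.0, 0.0, -1.0]]
contact_force: [1.2, 0.2, -0.0]
grip_width: 0.0589
finger_force: 20.0
```

Emit:
arm_command --plan '[[[0,0,0,0,0,0.4,50],[0,0,0,0,0,0.8,50],[0,0,0,0,0,0.8,50],[0,0,0,0,0,0.8,50]]]'

```text
clock: 15.15
position: [0.5591, -0.0962, 0.0429]
orientation: [[0.994, 0.109, -0.0], [0.109, -0.994, -0.0], [-0.0, 0.0, -1.0]]
contact_force: [-2.6, 1.1, 5.6]
grip_width: 0.0587
finger_force: 20.0
```

Contact with the floor (5.6 N up). Releasing gently, with the opening limited to 72 mm, then going straight up.

Emit:
arm_command --plan '[[[0,0,0,0,0,0,62],[0,0,0,0,0,0,66],[0,0,0,0,0,0,72],[0,0,0,0,0,0,72],[0,0,0,0,0,0,72],[0,0,0,0,0,0,72],[0,0,0,0,0,-10,72],[0,0,0,0,0,-30,72],[0,0,0,0,0,-60,72],[0,0,0,0,0,-90,72],[0,0,0,-20,0,-120,72],[0,0,0,-50,0,-140,72],[0,0,0,-80,0,-140,72],[0,0,0,-110,0,-140,72],[0,0,0,-140,0,-140,72],[0,0,0,-140,0,-140,72],[0,0,0,-140,0,-140,72]]]'

```text
clock: 16.57
position: [0.4195, -0.1116, 0.1834]
orientation: [[0.994, 0.108, 0.001], [0.108, -0.994, -0.001], [0.0, 0.001, -1.0]]
contact_force: [0.4, -0.0, 0.0]
grip_width: 0.0722
finger_force: 0.0
```

```bash
python3 - <<'E'
from h import *
rep(); f=grab_frame("scene"); g=grab_frame("top")
a=cv2.resize(f["color"][110:290,200:380],(400,400),interpolation=cv2.INTER_CUBIC); b=cv2.resize(g["color"][150:350,280:480],(400,400),interpolation=cv2.INTER_CUBIC)
cv2.imwrite("pics/done.png",np.hstack([a,b]))
E
```

```text
t 16.57 corner mm [-141.3  -29.5  183.4] F case [ 0.44 -0.08  0.01] tz [ 0.    -0.001 -1.   ] w 0.07215990912044358
```

View pics/done.png

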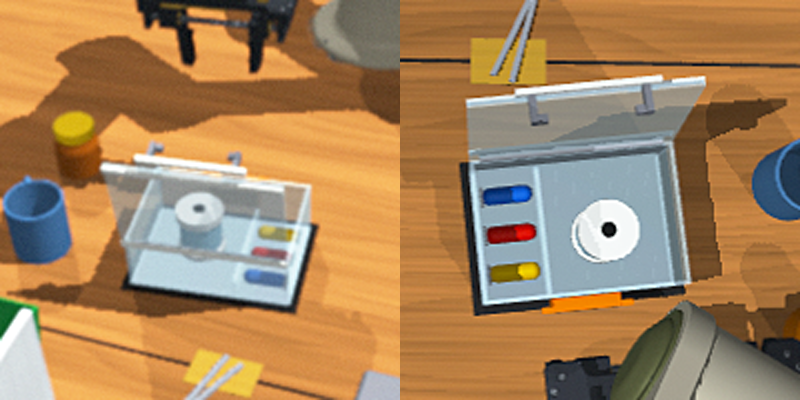

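The spool stands upright in the empty bay (right panel (605,230), left panel (200,225)). The lid is open past upright, and the mug, jar and forceps haven't moved. Handing in.

```bash
python3 -c "
from cell import manip; print(manip.sign_off())"
```

```text
the job is handed in; nothing more can be done
None
```

The case is open with its lid standing at about 100°, the nearest white spool was set down upright on the floor of the empty bay, and the job was handed in at about 17 s of the 64 s limit.

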